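# Sort the stripped valve parts

### The arm

A 7-joint arm with a two-finger parallel gripper is mounted at the origin on the work surface. World frame = base frame: x ahead of the robot, y to its left, z up, the work surface at z = 0. Lengths are in mm, angles in rad, forces in N, time in s.
With the tool pointing down it reaches from about 400 to 850 mm from the base axis. Payload 6.9 kg.
Tool frame: the origin (TCP) lies on the centre line of the jaws, within the pads' length; the fingertips stand robot.nose_length ahead of it and the grasp point (between the pads) lies 2 mm behind it (robot.nose_length is the distance from the TCP to the fingertips, in mm); z points along the fingers, y is the direction in which the jaws open and shut (so a half turn about z gives the same grasp; the last joint's range is limited). The gripper opens to 85 mm and grips with 20 to 120 N. Pads are 22 mm wide; open, the fingers measure 114 mm over their backs; the gripper's body (76 mm by 85 mm) begins 54 mm behind the grasp point. The pads swing forward as they close: fully open they stand 13 mm farther back than shut.
Start: joints at [1.312, 0.507, -0.238, 1.5, 0.126, 1.149, -0.155], TCP at [222.363, -584.095, 248.275] pointing down, gripper open.
Joint ranges: [-3.08, 3.08], [-0.24, 2.05], [-1.43, 1.35], [0, 2.5], [-1.52, 4.66], [0.17, 1.96], [-2.89, 2.89]. Speed limits (rad/s): [2.39, 2.39, 3.14, 3.14, 3.14, 3.14, 3.14].

### API

Orientations are given as a unit quaternion [x, y, z, w].
In Python, from plant import monitor, viewer, ticket, robot gives the robot as it stands.
- The arm moves only by the tool drive_tool, never from a script. Its argument "steps" is a list of rows, each an object of numbers: "x", "y", "z": the shift along the tool's x, y, z in m; "roll": the turn about the tool's z in degrees; "grip": the opening, from -1 (shut) to 1 (fully open). A call has exactly 5 rows; each row shifts and turns the pose as measured when the row begins, along the tool's axes as they then stand; what a row does not reach is not made up. A row lasts 1/10 s, in which the tool goes at most 50 mm and 8.59 degrees, less where a joint would pass 70% of its speed; a pose out of reach is approached as far as the arm can. A call with a gripper value outside its range is refused whole. The fingers move at their own pace and stop on an object; the grip force is fixed at half the most. Time passes only in rows, so rows that do not move let the fingers close, or fill a call up. It gives the time, the measured TCP pose, the force and the opening at its end, in the units of the state.
- monitor.get_obs(): the state, without advancing time (a new reading comes with each control period).
- viewer.capture(name): name is "scene" or "top" or "wrist"; returns the picture (420x560x3 uint8, red, green, blue); there is no depth.
- viewer.camera_params(name): a dict with "camera_matrix" (3x3 intrinsics, pixels), "pose" (4x4, takes a point from camera to world coordinates). Camera axes: x right, y down, z forward; pixel columns grow to the right and rows downward; lengths in mm; the calibration is good to about 2 mm. A picture is of the moment at which its call begins: read the wrist's pose just before it. camera_params takes no time and is no camera call; for the wrist camera it gives the pose at the moment of the call.
- ticket.close_job(): hands the job in, once; it reports no verdict.
The state is a dict: "t": time; "joints": joint angles; "joint_vel": joint speeds; "joint_efforts": joint torques, N m; "position": TCP position; "tool_rot": TCP orientation; "ft_force": force on the tool from outside, world axes, zero at the start; "wrist_torque": the same for the moment, N m; "finger_gap": finger opening in mm.
Only numpy, scipy, OpenCV 4.12 (cv2) and the standard library are available. Lean on these libraries where they do the work, as an engineer would, in place of code of your own. Each camera call takes 0.05 s, during which the arm holds its last target. There are 200 camera calls.

### The job

Sort the parts of the stripped valves: lay both spindles in the long tray, both union nuts in the square tray and the handwheel in the round pan. Set every part down, never drop it, so that each ends lying flat on the floor of its tray, hub upwards for the wheel, with nothing on top of another. Do not knock over the yellow oil bottle or the white spray can.

Things in the scene. Friction and masses are not known exactly. Their poses are not given: they have to be found in the camera images.
- spindle_a: First valve spindle lying on the bench: a steel rod 16 mm thick with a square steel block (24 x 24 mm, 30 mm long) at its -x end and a round brass collar (24 mm thick, 30 mm long) at its +x end; 140 mm long in all, 80 mm of bare rod between the two ends, 0.28 kg. Origin on the rod's axis, at mid length, 12 mm above what it lies on; x along the rod.
- spindle_b: Second valve spindle lying on the bench: a steel rod 16 mm thick with a square steel block (24 x 24 mm, 30 mm long) at its -x end and a round brass collar (24 mm thick, 30 mm long) at its +x end; 140 mm long in all, 80 mm of bare rod between the two ends, 0.28 kg. Origin on the rod's axis, at mid length, 12 mm above what it lies on; x along the rod (same as the first).
- nut_a: First brass union nut lying flat: a hexagonal ring, 46 mm across flats (53 mm across corners), 26 mm high, with an open 28 mm hole, 0.16 kg. Origin at its centre, 13 mm above what it lies on; z along the hole, the x axis goes through the middle of a flat, so the flats face x and every 60 degrees from it.
- nut_b: Second brass union nut lying flat: a hexagonal ring, 46 mm across flats (53 mm across corners), 26 mm high, with an open 28 mm hole, 0.16 kg. Origin at its centre, 13 mm above what it lies on; z along the hole, the x axis goes through the middle of a flat, so the flats face x and every 60 degrees from it (same as the first).
- handwheel: Small dark iron valve handwheel lying flat: a round rim 69 mm in diameter and 9 mm high with three spokes up to 9.5 mm high, and in the middle an upright round hub, 22 mm in diameter, rising to 34 mm above the bench, 0.16 kg. Origin under the hub's centre, at the underside; z up along the hub.
- long_tray: Long (oblong) open metal tray for the spindles, fixed to the bench: 188 mm along its x, 132 mm along its y, rim 18 mm above the bench, walls and floor 4 mm thick (inside 180 x 124 mm). Origin at the centre of its underside, on the bench; z up.
- square_tray: Square open metal tray for the union nuts, fixed to the bench: 158 x 158 mm, rim 22 mm above the bench, walls and floor 4 mm thick (inside 150 x 150 mm). Origin at the centre of its underside, on the bench; z up.
- round_pan: Round open metal pan for the handwheel, fixed to the bench: 152 mm across the rim, 140 mm at the foot (132 mm clear across the floor), rim 20 mm above the bench, wall and floor 4 mm thick. Origin at the centre of its underside, on the bench; z up.
- oil_bottle: Yellow oil bottle, a bystander standing beyond the trays: 60 mm in diameter, 160 mm tall. Origin at the centre of its underside.
- spray_can: White spray can, a bystander standing beyond the trays: 54 mm in diameter, 170 mm tall. Origin at the centre of its underside.
There are look-alikes about, which are no part of the job. What is shaped like the nut_a but purple is not meant.

How it is judged (in metres and radians):
At the end, for the whole second after the job is handed in: Both spindles lie level (0.12 rad) on the long tray's floor, both nuts lie flat (0.15 rad) on the square tray's floor, the handwheel lies flat, hub up (0.15 rad), on the round pan's floor, each within 7 mm of its resting height; all at rest (under 0.02 m/s, 0.2 rad/s) (x of spindle_a in the frame of long_tray between -0.045 and 0.045 m and y of spindle_a in the frame of long_tray between -0.062 and 0.062 m and z of spindle_a in the frame of long_tray between 0 and 0.023 m and angle between spindle_a's own x axis and vertical between 1.45 and 1.69 rad and linear speed of each of spindle_a, spindle_b, nut_a, nut_b, handwheel below 0.02 m/s and angular speed of each of spindle_a, spindle_b, nut_a, nut_b, handwheel below 0.2 rad/s and x of spindle_b in the frame of long_tray between -0.045 and 0.045 m and y of spindle_b in the frame of long_tray between -0.062 and 0.062 m and z of spindle_b in the frame of long_tray between 0 and 0.023 m and angle between spindle_b's own x axis and vertical between 1.45 and 1.69 rad and x of nut_a in the frame of square_tray between -0.06 and 0.06 m and y of nut_a in the frame of square_tray between -0.06 and 0.06 m and z of nut_a in the frame of square_tray between 0 and 0.024 m and angle between the z axis of each of nut_a, nut_b and the z axis of square_tray, either way round below 0.15 rad and x of nut_b in the frame of square_tray between -0.06 and 0.06 m and y of nut_b in the frame of square_tray between -0.06 and 0.06 m and z of nut_b in the frame of square_tray between 0 and 0.024 m and x of handwheel in the frame of round_pan between -0.05 and 0.05 m and y of handwheel in the frame of round_pan between -0.05 and 0.05 m and z of handwheel in the frame of round_pan between 0 and 0.011 m and angle between handwheel's own z axis and vertical below 0.15 rad); the robot touches nothing.
It fails at once if a part is dropped or thrown: it moves faster than 0.8 m/s (a fall of about 33 mm) while no finger touches it ((linear speed of spindle_a above 0.8 m/s and contact force between the fingers and spindle_a below 0.05 N) or (linear speed of spindle_b above 0.8 m/s and contact force between the fingers and spindle_b below 0.05 N) or (linear speed of handwheel above 0.8 m/s and contact force between the fingers and handwheel below 0.05 N) or (linear speed of nut_a above 0.8 m/s and contact force between the fingers and nut_a below 0.05 N) or (linear speed of nut_b above 0.8 m/s and contact force between the fingers and nut_b below 0.05 N)).
It fails at once if the oil bottle or the spray can is knocked over (tilted beyond 0.5 rad) (angle between any of oil_bottle, spray_can's own z axis and vertical above 0.5 rad).
It also fails if it takes over 118 s, if anything falls off the work surface, if the arm or the gripper's body presses on something with over 40 N, if the wrist force passes 120 N, or if a joint passes its speed limit or range.

## Working session

There is one attempt and no reset: what is moved stays moved. The work goes in short steps, Python scripts to look and compute and a tool call to move; the robot and the scene stay as the last step left them, time stands still between calls to the robot, and variables do not carry over. Pictures are saved under pics/ and viewed, about 12 in all and at most 16, crops included, and the job is handed in when it is done.

Besides the shell and the picture viewer there is one more tool, called as a command line: name --argument value ..., lists and objects as JSON in quotes. drive_tool: Moves the arm, as the interface text tells. Its arguments: {"type":"object","properties":{"steps":{"type":"array"}},"required":["steps"]}

```bash
ls; mkdir -p pics; python3 - <<'E'
from plant import monitor, viewer, ticket, robot
import cv2,numpy as np
np.set_printoptions(precision=4,suppress=True)
print(robot.nose_length, monitor.get_obs())
for n in ("scene","top"):
    im=viewer.capture(n); cv2.imwrite(f"pics/{n}0.png",im[:,:,::-1])
    p=viewer.camera_params(n); print(n,p)
E
```

```text
pics
17.0 {'t': 0.0, 'joints': array([ 1.3125,  0.5083, -0.2375,  1.5011,  0.1257,  1.1489, -0.1548]), 'joint_vel': array([ 0.0016, -0.0002, -0.0011, -0.0008,  0.0002,  0.001 , -0.0001]), 'joint_efforts': array([  0.    , -62.06  ,  -2.1867, -24.9661,   0.0126,   0.0119,
         0.    ]), 'position': array([ 222.1323, -583.6817,  247.4198]), 'tool_rot': array([ 0.9835,  0.1809, -0.0002, -0.0009]), 'ft_force': array([-0.0441,  0.0149,  0.652 ]), 'wrist_torque': array([-0.0239, -0.0522,  0.0131]), 'finger_gap': 85.24948569495129}
scene {'camera_matrix': array([[414.8737,   0.    , 280.8196],
       [  0.    , 414.8737, 213.9696],
       [  0.    ,   0.    ,   1.    ]]), 'pose': array([[ -0.4749,   0.7278,  -0.4948, 974.0708],
       [  0.88  ,   0.3944,  -0.2646, 237.838 ],
       [  0.0026,  -0.561 ,  -0.8278, 765.38  ],
       [  0.    ,   0.    ,   0.    ,   1.    ]])}
top {'camera_matrix': array([[411.16  ,   0.    , 282.4145],
       [  0.    , 411.16  , 206.053 ],
       [  0.    ,   0.    ,   1.    ]]), 'pose': array([[ -0.0113,  -0.9934,   0.1139, 429.2362],
       [ -0.9999,   0.0107,  -0.0053,  22.9652],
       [  0.004 ,  -0.1139,  -0.9935, 900.5722],
       [  0.    ,   0.    ,   0.    ,   1.    ]])}
```

View pics/top0.png

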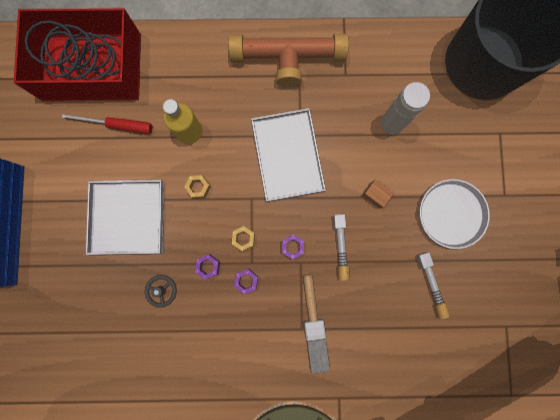

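View pics/scene0.png

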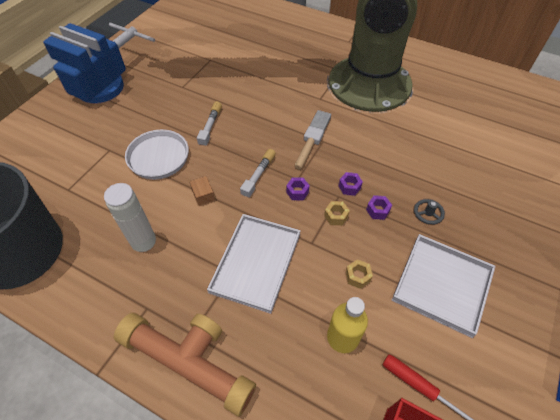

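The top view shows two yellow nuts, at (197,186) and (243,238); the purple ones at (207,267), (246,282) and (293,247) are look-alikes. The spindles are at (341,247) and (434,286), and the wheel is at (160,291). The trays are the square one at (125,217), the long one at (288,155) and the round pan at (454,214). The scene view agrees with this.

```bash
cat > h.py <<'E'
from plant import monitor, viewer, ticket, robot
import cv2,numpy as np
np.set_printoptions(precision=1,suppress=True)
def ray(p,uv,z):
    uv=np.atleast_2d(uv).astype(float); K=p["camera_matrix"];T=p["pose"]
    d=np.c_[uv,np.ones(len(uv))]@np.linalg.inv(K).T@T[:3,:3].T; o=T[:3,3]
    return (o+d*((z-o[2])/d[:,2])[:,None])[:,:2]
def blobs(m,amin=40):
    c,_=cv2.findContours(m.astype(np.uint8)*255,cv2.RETR_EXTERNAL,cv2.CHAIN_APPROX_NONE)
    return [k for k in c if cv2.contourArea(k)>amin]
def cen(c):
    M=cv2.moments(c); return np.array([M["m10"],M["m01"]])/M["m00"]
def yaw():
    q=monitor.get_obs()["tool_rot"]; return np.degrees(2*np.arctan2(q[1],q[0]))
def to(x,y,th=None):
    """shift in tool axes (mm) and roll (deg) to world target; jaws open along th-90"""
    o=monitor.get_obs(); p=o["position"]; a=yaw(); r=np.radians(a); dx,dy=x-p[0],y-p[1]
    print("pos",p,"yaw %.1f gap %.1f t %.2f F"%(a,o["finger_gap"],o["t"]),o["ft_force"],"-> tool x %.1f y %.1f"%(np.cos(r)*dx+np.sin(r)*dy,np.sin(r)*dx-np.cos(r)*dy),"" if th is None else "roll %.1f"%((a-th+90)%180-90))
E
cat > m.py <<'E'
from h import *
for n in ("top","scene"):
    im=cv2.imread(f"pics/{n}0.png"); p=viewer.camera_params(n); h=cv2.cvtColor(im,cv2.COLOR_BGR2HSV); H,S,V=cv2.split(h)
    print(n)
    for nm,m,z in (("brass",(H>17)&(H<32)&(S>120)&(V>100),13),("dark",(V<75)&(S<110),5),("white",(S<45)&(V>110),12)):
        for c in blobs(m,60):
            if cv2.contourArea(c)>9000: continue
            r=cv2.minAreaRect(c); a=cv2.contourArea(c)
            zz=20 if a>2500 else z
            b=ray(p,cv2.boxPoints(r),zz); bc=b.mean(0); e=b[1]-b[0]; f=b[2]-b[1]
            print(nm,"px",cen(c),"A%d"%a,"cen",ray(p,cen(c),zz)[0],"rectcen",bc,"sides %.0f@%.0f %.0f@%.0f"%(np.hypot(*e),np.degrees(np.arctan2(e[1],e[0])),np.hypot(*f),np.degrees(np.arctan2(f[1],f[0]))))
E
python3 m.py
```

```text
top
brass px [242.7 238.2] A364 cen [462.1 104.6] rectcen [462.7 104.9] sides 52@0 45@-91
brass px [196.  185.9] A315 cen [577.3 206.4] rectcen [577.8 205.5] sides 51@-26 47@-117
brass px [179.9 119.3] A472 cen [727.7 244.1] rectcen [730.2 246.1] sides 65@-54 60@-146
brass px [235.1  46.2] A207 cen [897.9 121.6] rectcen [898.4 120.8] sides 30@-91 53@180
brass px [341.   44.6] A155 cen [ 899.6 -119.3] rectcen [ 898.6 -118.1] sides 30@-91 53@178
dark px [289.8 409.7] A80 cen [106.5   7.6] rectcen [101.8  -1. ] sides 154@-91 28@179
dark px [161.1 290.7] A693 cen [352.5 279.7] rectcen [352.4 280.5] sides 65@-45 66@-134
dark px [68.9 49.9] A3757 cen [888.9 494.4] rectcen [883.7 486.8] sides 127@-8 227@-103
dark px [503.5  46.1] A8946 cen [ 888.8 -485.8] rectcen [ 881.3 -481.9] sides 262@-90 239@175
white px [316.8 345.6] A880 cen [236.2 -50.6] rectcen [235.7 -50.2] sides 41@-84 104@-174
white px [428.9 269.8] A279 cen [ 390.3 -293.8] rectcen [ 383.5 -296.9] sides 23@-73 89@-164
white px [340.2 230.6] A269 cen [ 476.4 -106.2] rectcen [ 471.3 -107.6] sides 23@-85 83@-176
white px [123.5 217
[... 2462 characters left out ...]
 cen [ 387.  -295.1] rectcen [ 380.7 -299.2] sides 98@-162 27@90
white px [317.2 125.4] A411 cen [237.8 -51.2] rectcen [235.3 -51.5] sides 114@-173 46@81
white px [41.2 65.6] A330 cen [ 398.  -857.3] rectcen [ 397.8 -856.4] sides 97@-180 68@65
white px [68.9 39.3] A95 cen [ 264.5 -880.5] rectcen [ 262.9 -884.5] sides 22@-147 154@90
white px [76.9 33. ] A64 cen [ 227.6 -882.9] rectcen [ 223.6 -884.4] sides 23@-147 156@89
white px [126.7  33.7] A239 cen [ 156.9 -744.5] rectcen [ 162.8 -729.3] sides 104@-145 156@101
white px [549.1  58.2] A811 cen [-342.   429.3] rectcen [-385.   409.8] sides 93@119 314@8
white px [319.    4.5] A202 cen [-279.9 -291.9] rectcen [-270.5 -291.1] sides 81@119 73@25
```

drive_tool --steps '[{"x":0.024,"y":-0.022,"z":0.004,"roll":0.5,"grip":1},{"x":0.024,"y":-0.022,"z":0.004,"roll":0.5,"grip":1},{"x":0.024,"y":-0.022,"z":0.004,"roll":0.5,"grip":1},{"x":0.024,"y":-0.022,"z":0.004,"roll":0.5,"grip":1},{"x":0.024,"y":-0.022,"z":0.004,"roll":0.5,"grip":1}]'

```text
t: 0.6
position: [295.6, -438.8, 224.1]
tool_rot: [0.988, 0.154, -0.002, -0.002]
ft_force: [-0.0, -0.7, -0.1]
finger_gap: 85.2
```

drive_tool --steps '[{"x":0.024,"y":-0.022,"z":0.004,"roll":0.5,"grip":1},{"x":0.024,"y":-0.022,"z":0.004,"roll":0.5,"grip":1},{"x":0.024,"y":-0.022,"z":0.004,"roll":0.5,"grip":1},{"x":0.024,"y":-0.022,"z":0.004,"roll":0.5,"grip":1},{"x":0.0,"y":0,"z":0.0,"roll":0,"grip":1}]'

```text
t: 1.1
position: [365.1, -316.6, 206.3]
tool_rot: [0.99, 0.139, -0.002, -0.004]
ft_force: [0.3, 0.5, 1.3]
finger_gap: 85.4
```

```bash
python3 - <<'E'
from h import *
to(359,-304,16)
p=viewer.camera_params("wrist"); im=viewer.capture("wrist"); cv2.imwrite("pics/w1.png",im[:,:,::-1]); print(p); np.save("w1.npy",p)
E
```

```text
pos [ 365.1 -316.6  206.3] yaw 15.9 gap 85.4 t 1.10 F [0.3 0.5 1.3] -> tool x -2.4 y -13.8 roll -0.1
{'camera_matrix': array([[294. ,   0. , 284.1],
       [  0. , 294. , 211.2],
       [  0. ,   0. ,   1. ]]), 'pose': array([[   0.3,   -0.9,   -0.3,  444.1],
       [  -1. ,   -0.3,   -0.1, -294.4],
       [  -0. ,    0.3,   -0.9,  331.9],
       [   0. ,    0. ,    0. ,    1. ]])}
```

View pics/w1.png

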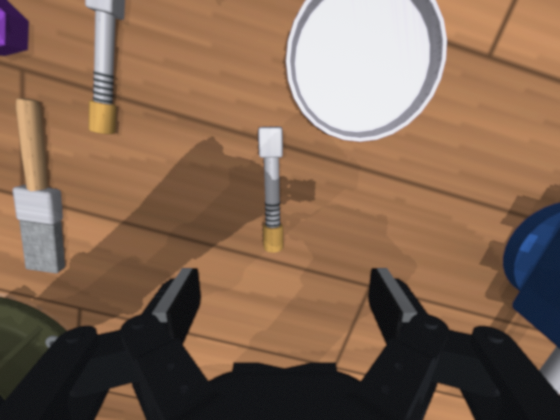

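The wrist view shows spindle 2 upright: block end at (271,127), collar end at (273,251). The open fingers are at the bottom.

```bash
python3 - <<'E'
from h import *
p=np.load("w1.npy",allow_pickle=True).item()
b=ray(p,[[270,155],[274,251]],[12])[:2]
q=ray(p,[[270.5,157],[272.5,228],[271,127],[273,251],[272,216],[102,101],[103,12],[102,132]],12); print(q, np.hypot(*(q[2]-q[3])))
t=viewer.camera_params("top"); im=cv2.imread("pics/top0.png");H,S,V=cv2.split(cv2.cvtColor(im,cv2.COLOR_BGR2HSV))
# whole spindle silhouettes from top
for (x0,y0,x1,y1) in ((415,245,455,325),(328,208,358,288)):
    m=np.zeros(H.shape,bool); m[y0:y1,x0:x1]=(((S<60)&(V>90))|((H>17)&(H<32)&(S>130)&(V>100)))[y0:y1,x0:x1]
    pts=np.argwhere(m)[:,::-1]; w=ray(t,pts,12); c=w.mean(0); d=np.linalg.svd(w-c,full_matrices=0)[2][0]; s=(w-c)@d
    lo,hi=np.percentile(s,[0.5,99.5]); print(c+d*(lo+hi)/2,hi-lo,np.degrees(np.arctan2(d[1],d[0])))
c=q[2:4].mean(0); to(*c,16)
E
```

```text
[[ 394.8 -290.3]
 [ 315.7 -314.1]
 [ 425.1 -282.6]
 [ 287.1 -322.6]
 [ 329.9 -309.7]
 [ 402.  -109.4]
 [ 481.9 -103.7]
 [ 370.8 -112. ]] 143.68561588969698
[ 365.5 -303.4] 149.01785974580395 -173.97057921619137
[ 443.2 -107.5] 138.35600937677305 -177.23594673222462
pos [ 363.9 -318.7  206.4] yaw 15.8 gap 85.2 t 1.15 F [ 0.1 -1.3  0.2] -> tool x -3.1 y -17.6 roll -0.2
```

drive_tool --steps '[{"x":-0.004,"y":-0.017,"z":0.0,"roll":0,"grip":1},{"x":0,"y":0,"z":0.04,"roll":0,"grip":1},{"x":0,"y":0,"z":0.04,"roll":0,"grip":1},{"x":0,"y":0,"z":0.04,"roll":0,"grip":1},{"x":0,"y":0,"z":0.02,"roll":0,"grip":0.2}]'

```text
t: 1.65
position: [354.5, -309.9, 65.9]
tool_rot: [0.991, 0.135, 0.0, 0.002]
ft_force: [-0.4, 1.0, 0.6]
finger_gap: 73.4
```

```bash
python3 - <<'E'
from h import *
to(356,-302.5,16)
E
```

```text
pos [ 354.5 -309.9   65.9] yaw 15.5 gap 73.4 t 1.65 F [-0.4  1.   0.6] -> tool x 3.4 y -6.7 roll -0.5
```

drive_tool --steps '[{"x":0.003,"y":-0.006,"z":0.015,"roll":0,"grip":0.2},{"x":0,"y":0,"z":0.016,"roll":0,"grip":0},{"x":0,"y":0,"z":0.012,"roll":0,"grip":0},{"x":0,"y":0,"z":0.002,"roll":0,"grip":0},{"x":0,"y":0,"z":0,"roll":0,"grip":0}]'

```text
t: 2.15
position: [350.9, -308.0, 15.2]
tool_rot: [0.991, 0.132, -0.003, 0.001]
ft_force: [1.0, 2.4, 4.4]
finger_gap: 42.6
```

```bash
python3 - <<'E'
from h import *
to(356,-302.5,16)
p=viewer.camera_params("wrist"); im=viewer.capture("wrist"); cv2.imwrite("pics/w2.png",im[:,:,::-1])
E
```

```text
pos [ 350.9 -308.    15.2] yaw 15.1 gap 42.6 t 2.15 F [1.  2.4 4.4] -> tool x 6.4 y -3.9 roll -0.9
```

View pics/w2.png

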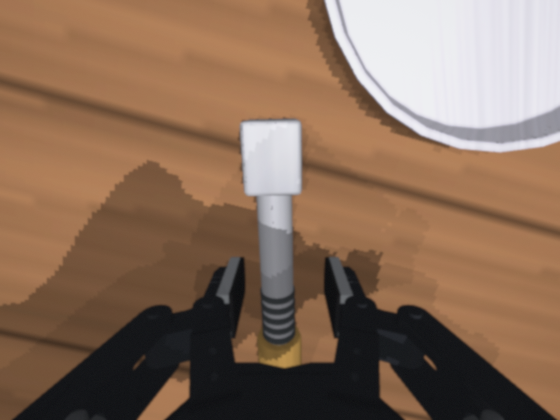

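The rod lies between the fingers, which sit slightly toward the collar. I'll shift a few mm, raise a little and close.

drive_tool --steps '[{"x":0.006,"y":-0.003,"z":-0.005,"roll":0,"grip":0},{"x":0,"y":0,"z":0,"roll":0,"grip":-1},{"x":0,"y":0,"z":0,"roll":0,"grip":-1},{"x":0,"y":0,"z":0,"roll":0,"grip":-1},{"x":0,"y":0,"z":0,"roll":0,"grip":-1}]'

```text
t: 2.7
position: [357.0, -304.3, 23.2]
tool_rot: [0.991, 0.131, -0.002, 0.002]
ft_force: [0.5, 0.2, -2.6]
finger_gap: 14.0
```

drive_tool --steps '[{"x":0,"y":0,"z":0,"roll":0,"grip":-1},{"x":0,"y":0,"z":0,"roll":0,"grip":-1},{"x":0,"y":0,"z":0,"roll":0,"grip":-1},{"x":0,"y":0,"z":0,"roll":0,"grip":-1},{"x":0,"y":0,"z":-0.02,"roll":0,"grip":-1}]'

```text
t: 3.2
position: [355.7, -303.3, 41.4]
tool_rot: [0.991, 0.132, -0.004, 0.001]
ft_force: [-0.9, -0.3, -2.9]
finger_gap: 13.6
```

Held, with about 2.9 N of weight on the wrist. Next I'll carry it to the long tray.

drive_tool --steps '[{"x":0.01,"y":-0.005,"z":-0.04,"roll":0,"grip":-1},{"x":0.03,"y":-0.016,"z":-0.03,"roll":0,"grip":-1},{"x":0.03,"y":-0.017,"z":0,"roll":0,"grip":-1},{"x":0.03,"y":-0.017,"z":0,"roll":0,"grip":-1},{"x":0.03,"y":-0.017,"z":0,"roll":0,"grip":-1}]'

```text
t: 3.7
position: [462.9, -202.0, 114.7]
tool_rot: [0.992, 0.125, -0.004, 0.002]
ft_force: [1.1, -0.1, -2.1]
finger_gap: 13.4
```

drive_tool --steps '[{"x":0.03,"y":-0.017,"z":0,"roll":0,"grip":-1},{"x":0.03,"y":-0.017,"z":0,"roll":0,"grip":-1},{"x":0.03,"y":-0.017,"z":0,"roll":0,"grip":-1},{"x":0.03,"y":-0.017,"z":0,"roll":0,"grip":-1},{"x":0.03,"y":-0.016,"z":0,"roll":0,"grip":-1}]'

```text
t: 4.2
position: [590.5, -77.9, 112.6]
tool_rot: [0.992, 0.125, -0.005, 0.002]
ft_force: [0.3, 0.0, -2.5]
finger_gap: 13.8
```

drive_tool --steps '[{"x":0.03,"y":-0.017,"z":0,"roll":0,"grip":-1},{"x":0.02,"y":-0.01,"z":0,"roll":0,"grip":-1},{"x":0,"y":0,"z":0,"roll":3,"grip":-1},{"x":0,"y":0,"z":0,"roll":2,"grip":-1},{"x":0,"y":0,"z":0,"roll":0,"grip":-1}]'

```text
t: 4.7
position: [635.6, -30.2, 109.4]
tool_rot: [0.996, 0.084, -0.006, -0.0]
ft_force: [0.2, -1.0, -2.0]
finger_gap: 13.7
```

```bash
python3 - <<'E'
from h import *
to(650,-21,9.5)
p=viewer.camera_params("wrist"); im=viewer.capture("wrist"); cv2.imwrite("pics/w3.png",im[:,:,::-1]); np.save("w3.npy",p)
E
```

```text
pos [635.6 -30.2 109.4] yaw 9.7 gap 13.7 t 4.70 F [ 0.2 -1.  -2. ] -> tool x 15.7 y -6.7 roll 0.2
```

View pics/w3.png

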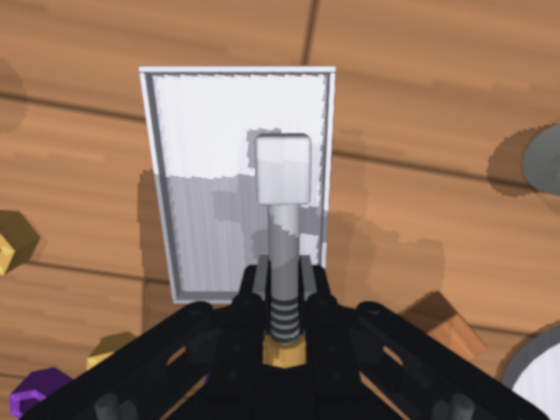

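The tray rim's outer corners are at (140,68), (336,67) and (172,303). The spindle is held parallel to the tray's long side.

```bash
python3 - <<'E'
from h import *
p=np.load("w3.npy",allow_pickle=True).item()
q=ray(p,[[140,68],[336,67],[172,303]],18); print(q)
e=q[0]-q[2]; print(np.hypot(*e),np.hypot(*(q[0]-q[1])),np.degrees(np.arctan2(e[1],e[0])),(q[1]+q[2])/2)
E
```

```text
[[726.6  83.6]
 [749.2 -45.1]
 [542.9  54.2]]
186.0601640683326 130.5929555032866 9.098555050624839 [646.1   4.5]
```

drive_tool --steps '[{"x":0.015,"y":-0.006,"z":0.0,"roll":0,"grip":-1},{"x":0,"y":0,"z":0.02,"roll":0,"grip":-1},{"x":0,"y":0,"z":0.02,"roll":0,"grip":-1},{"x":0,"y":0,"z":0.015,"roll":0,"grip":-1},{"x":0,"y":0,"z":0,"roll":0,"grip":-1}]'

```text
t: 5.25
position: [647.3, -27.2, 53.7]
tool_rot: [0.996, 0.084, -0.006, 0.001]
ft_force: [0.1, 0.7, -1.4]
finger_gap: 13.6
```

```bash
python3 -c "
from h import *
to(650,-21,9.3)"
```

```text
pos [647.3 -27.2  53.7] yaw 9.6 gap 13.6 t 5.25 F [ 0.1  0.7 -1.4] -> tool x 3.7 y -5.6 roll 0.3
```

drive_tool --steps '[{"x":0.004,"y":-0.006,"z":0.008,"roll":0,"grip":-1},{"x":0,"y":0,"z":0.008,"roll":0,"grip":-1},{"x":0,"y":0,"z":0.005,"roll":0,"grip":-1},{"x":0,"y":0,"z":0.002,"roll":0,"grip":-1},{"x":0,"y":0,"z":0,"roll":0,"grip":-1}]'

```text
t: 5.75
position: [650.8, -21.4, 31.1]
tool_rot: [0.996, 0.084, -0.005, 0.002]
ft_force: [0.1, -0.1, -2.8]
finger_gap: 13.3
```

```bash
python3 -c "
from h import *
to(650,-21,9.3)"
```

```text
pos [650.8 -21.4  31.1] yaw 9.6 gap 13.3 t 5.75 F [ 0.1 -0.1 -2.8] -> tool x -0.8 y -0.5 roll 0.3
```

drive_tool --steps '[{"x":0,"y":0,"z":0.003,"roll":0,"grip":-1},{"x":0,"y":0,"z":0.001,"roll":0,"grip":-1},{"x":0,"y":0,"z":0.0,"roll":0,"grip":-1},{"x":0,"y":0,"z":0,"roll":0,"grip":-0.4},{"x":0,"y":0,"z":0,"roll":0,"grip":-0.4}]'

```text
t: 6.25
position: [651.9, -21.5, 28.3]
tool_rot: [0.996, 0.084, -0.003, 0.002]
ft_force: [0.6, 0.4, -0.0]
finger_gap: 25.8
```

drive_tool --steps '[{"x":0,"y":0,"z":0,"roll":0,"grip":-0.4},{"x":0,"y":0,"z":-0.02,"roll":0,"grip":-0.4},{"x":0,"y":0,"z":-0.04,"roll":0,"grip":-0.4},{"x":0,"y":0,"z":-0.04,"roll":0,"grip":0},{"x":0,"y":0,"z":0,"roll":0,"grip":0}]'

```text
t: 6.75
position: [652.7, -21.0, 131.5]
tool_rot: [0.996, 0.084, -0.004, 0.002]
ft_force: [0.2, -0.2, 0.2]
finger_gap: 42.5
```

```bash
python3 -c "
from h import *
to(443,-108,4)
for n in ('top','wrist'): cv2.imwrite(f'pics/{n}1.png',viewer.capture(n)[:,:,::-1])"
```

```text
pos [652.7 -21.  131.5] yaw 9.6 gap 42.5 t 6.75 F [ 0.2 -0.2  0.2] -> tool x -221.3 y 50.9 roll 5.6
```

drive_tool --steps '[{"x":-0.028,"y":0.006,"z":0,"roll":0,"grip":0},{"x":-0.028,"y":0.006,"z":0,"roll":0,"grip":0},{"x":-0.028,"y":0.006,"z":0,"roll":0,"grip":0},{"x":-0.028,"y":0.007,"z":0,"roll":0,"grip":0},{"x":-0.028,"y":0.006,"z":0,"roll":0,"grip":0}]'

```text
t: 7.35
position: [512.1, -73.9, 122.4]
tool_rot: [0.996, 0.086, -0.011, -0.0]
ft_force: [1.2, 0.3, 0.5]
finger_gap: 42.8
```

drive_tool --steps '[{"x":-0.028,"y":0.006,"z":0,"roll":0,"grip":0},{"x":-0.028,"y":0.006,"z":0,"roll":0,"grip":0},{"x":-0.02,"y":0.006,"z":0,"roll":3,"grip":0},{"x":0,"y":0,"z":0,"roll":2.6,"grip":0},{"x":0,"y":0,"z":0,"roll":0,"grip":0}]'

```text
t: 7.85
position: [428.0, -107.3, 118.9]
tool_rot: [0.999, 0.034, -0.018, -0.0]
ft_force: [0.6, 0.9, 0.2]
finger_gap: 42.8
```

```bash
python3 - <<'E'
from h import *
to(441.5,-107,4)
p=viewer.camera_params("wrist"); im=viewer.capture("wrist")[:,:,::-1]; np.save("w4.npy",p)
t=cv2.imread("pics/top1.png")
cv2.imwrite("pics/v4.png",np.hstack([im[:, 160:400],cv2.resize(t[90:310,230:460],None,fx=1.9,fy=1.9)[:420]]))
E
```

```text
pos [ 428.  -107.3  118.9] yaw 3.8 gap 42.8 t 7.85 F [0.6 0.9 0.2] -> tool x 13.5 y 0.6 roll -0.2Traceback (most recent call last):
  File "<stdin>", line 5, in <module>
    return _nx.concatenate(arrs, 1, dtype=dtype, casting=casting)
           ~~~~~~~~~~~~~~~^^^^^^^^^^^^^^^^^^^^^^^^^^^^^^^^^^^^^^^
ValueError: all the input array dimensions except for the concatenation axis must match exactly, but along dimension 0, the array at index 0 has size 420 and the array at index 1 has size 418
```

```bash
python3 - <<'E'
from h import *
p=viewer.camera_params("wrist"); im=viewer.capture("wrist")[:,:,::-1]; np.save("w4.npy",p)
t=cv2.imread("pics/top1.png")
cv2.imwrite("pics/v4.png",np.hstack([im[:, 160:400],cv2.resize(t[90:310,230:460],(440,420))]))
E
```

```text
(no output)
```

View pics/v4.png

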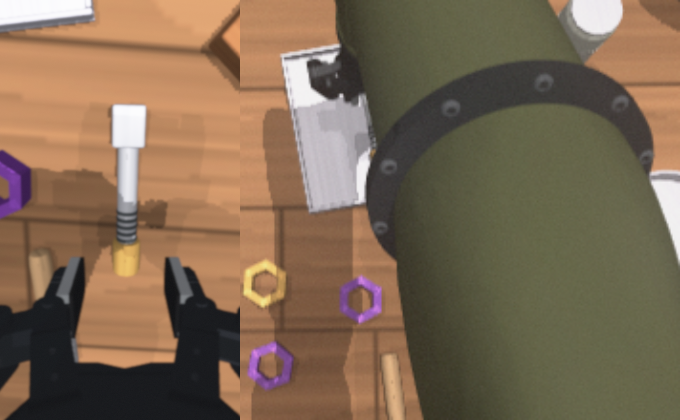

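In the wrist view, spindle 1 runs from its block end at (288,105) to its collar end at (285,276). The arm hides the tray in the top view.

```bash
python3 - <<'E'
from h import *
p=np.load("w4.npy",allow_pickle=True).item()
q=ray(p,[[288.5,105],[285.5,276],[288,148],[286,243]],12); e=q[0]-q[1]; print(q,np.hypot(*e),np.degrees(np.arctan2(e[1],e[0])))
c=q[:2].mean(0); print(c); to(*c,np.degrees(np.arctan2(e[1],e[0])))
E
```

```text
[[ 511.  -103.8]
 [ 364.9 -112. ]
 [ 479.8 -105.7]
 [ 398.3 -110. ]] 146.28236777679317 3.2086643513457545
[ 437.9 -107.9]
pos [ 428.6 -107.   118.9] yaw 4.0 gap 42.9 t 7.95 F [ 0.8 -0.5  0.1] -> tool x 9.3 y 1.5 roll 0.8
```

drive_tool --steps '[{"x":0.013,"y":0.002,"z":0.01,"roll":0.8,"grip":0},{"x":0,"y":0,"z":0.03,"roll":0,"grip":0},{"x":0,"y":0,"z":0.03,"roll":0,"grip":0},{"x":0,"y":0,"z":0.012,"roll":0,"grip":0},{"x":0,"y":0,"z":0,"roll":0,"grip":0}]'

```text
t: 8.45
position: [442.8, -106.4, 32.6]
tool_rot: [0.999, 0.032, -0.016, -0.001]
ft_force: [-0.2, -0.7, 0.4]
finger_gap: 42.6
```

```bash
python3 -c "
from h import *
to(439,-107.8,3.2)"
```

```text
pos [ 442.8 -106.4   32.6] yaw 3.7 gap 42.6 t 8.45 F [-0.2 -0.7  0.4] -> tool x -3.9 y 1.2 roll 0.5
```

drive_tool --steps '[{"x":-0.003,"y":0.001,"z":0.006,"roll":0,"grip":0},{"x":0,"y":0,"z":0.004,"roll":0,"grip":-0.2},{"x":0,"y":0,"z":0.001,"roll":0,"grip":-0.5},{"x":0,"y":0,"z":0,"roll":0,"grip":-1},{"x":0,"y":0,"z":0,"roll":0,"grip":-1}]'

```text
t: 8.95
position: [440.6, -107.4, 22.1]
tool_rot: [0.999, 0.034, -0.015, -0.001]
ft_force: [0.5, 0.1, -2.5]
finger_gap: 13.7
```

drive_tool --steps '[{"x":0,"y":0,"z":0,"roll":0,"grip":-1},{"x":0,"y":0,"z":0,"roll":0,"grip":-1},{"x":0,"y":0,"z":0,"roll":0,"grip":-1},{"x":0,"y":0,"z":0,"roll":0,"grip":-1},{"x":0,"y":0,"z":-0.015,"roll":0,"grip":-1}]'

```text
t: 9.45
position: [440.0, -107.1, 36.5]
tool_rot: [0.999, 0.034, -0.016, -0.001]
ft_force: [-0.7, 0.1, -3.5]
finger_gap: 13.6
```

drive_tool --steps '[{"x":0,"y":0,"z":-0.03,"roll":0,"grip":-1},{"x":0,"y":0,"z":-0.04,"roll":0,"grip":-1},{"x":0,"y":0,"z":-0.02,"roll":0,"grip":-1},{"x":0,"y":0,"z":0,"roll":0,"grip":-1},{"x":0,"y":0,"z":0,"roll":0,"grip":-1}]'

```text
t: 9.95
position: [442.5, -107.1, 129.6]
tool_rot: [0.999, 0.034, -0.017, -0.001]
ft_force: [-0.9, 0.4, -3.7]
finger_gap: 13.3
```

```bash
python3 -c "
from h import *
to(641.8,30.2,9.3)"
```

```text
pos [ 442.5 -107.1  129.6] yaw 3.9 gap 13.3 t 9.95 F [-0.9  0.4 -3.7] -> tool x 208.1 y -123.5 roll -5.4
```

drive_tool --steps '[{"x":0.03,"y":-0.017,"z":0,"roll":0,"grip":-1},{"x":0.03,"y":-0.018,"z":0,"roll":0,"grip":-1},{"x":0.03,"y":-0.017,"z":0,"roll":0,"grip":-1},{"x":0.03,"y":-0.018,"z":0,"roll":0,"grip":-1},{"x":0.03,"y":-0.017,"z":0,"roll":0,"grip":-1}]'

```text
t: 10.45
position: [582.4, -12.3, 115.0]
tool_rot: [0.999, 0.029, -0.025, 0.0]
ft_force: [0.3, -0.2, -2.5]
finger_gap: 13.4
```

drive_tool --steps '[{"x":0.03,"y":-0.018,"z":0,"roll":0,"grip":-1},{"x":0.025,"y":-0.017,"z":0,"roll":0,"grip":-1},{"x":0,"y":0,"z":0,"roll":-3,"grip":-1},{"x":0,"y":0,"z":0,"roll":-2.4,"grip":-1},{"x":0,"y":0,"z":0,"roll":0,"grip":-1}]'

```text
t: 10.95
position: [635.8, 33.7, 97.5]
tool_rot: [0.996, 0.081, -0.032, -0.002]
ft_force: [0.7, -0.6, -4.1]
finger_gap: 13.5
```

```bash
python3 -c "
from h import *
to(641.8,30.2,9.3)
cv2.imwrite('pics/w5.png',viewer.capture('wrist')[:,:,::-1])"
```

```text
pos [635.8  33.7  97.5] yaw 9.3 gap 13.5 t 10.95 F [ 0.7 -0.6 -4.1] -> tool x 5.3 y 4.4 roll 0.0
```

View pics/w5.png

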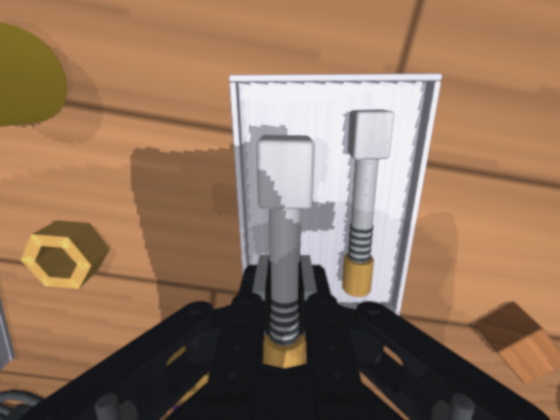

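Spindle 2 lies flat in the tray on its right side. Spindle 1 is above the left half, and the yellow nut shows at (62,260). The tool has picked up about 3.7° of pitch, so I'll check the joints while lowering.

drive_tool --steps '[{"x":0.009,"y":0.004,"z":0.01,"roll":0,"grip":-1},{"x":0,"y":0,"z":0.02,"roll":0,"grip":-1},{"x":0,"y":0,"z":0.015,"roll":0,"grip":-1},{"x":0,"y":0,"z":0.008,"roll":0,"grip":-1},{"x":0,"y":0,"z":0,"roll":0,"grip":-1}]'

```text
t: 11.5
position: [641.7, 27.5, 36.8]
tool_rot: [0.996, 0.077, -0.034, -0.001]
ft_force: [0.0, -0.6, -3.9]
finger_gap: 13.5
```

```bash
python3 -c "
from h import *
to(641.8,30.2,9.3)
np.set_printoptions(precision=3,suppress=True)
o=monitor.get_obs();print(o['joints'],o['tool_rot'])"
```

```text
pos [641.7  27.5  36.8] yaw 8.9 gap 13.5 t 11.50 F [ 0.  -0.6 -3.9] -> tool x 0.5 y -2.6 roll -0.4
[ 0.024  0.778 -0.181  1.613  0.165  0.834 -1.641] [ 0.996  0.077 -0.034 -0.001]
```

drive_tool --steps '[{"x":0,"y":-0.002,"z":0.004,"roll":0,"grip":-1},{"x":0,"y":0,"z":0.003,"roll":0,"grip":-1},{"x":0,"y":0,"z":0.002,"roll":0,"grip":-1},{"x":0,"y":0,"z":0.0,"roll":0,"grip":-1},{"x":0,"y":0,"z":0,"roll":0,"grip":-1}]'

```text
t: 12.0
position: [642.2, 29.2, 28.6]
tool_rot: [0.997, 0.076, -0.033, -0.001]
ft_force: [-0.2, -0.1, -2.9]
finger_gap: 13.6
```

drive_tool --steps '[{"x":0,"y":0,"z":0.001,"roll":0,"grip":-1},{"x":0,"y":0,"z":0,"roll":0,"grip":-0.6},{"x":0,"y":0,"z":0,"roll":0,"grip":-0.4},{"x":0,"y":0,"z":0,"roll":0,"grip":-0.4},{"x":0,"y":0,"z":0,"roll":0,"grip":-0.4}]'

```text
t: 12.5
position: [643.8, 29.5, 29.8]
tool_rot: [0.997, 0.076, -0.031, -0.001]
ft_force: [-0.2, -0.1, -0.5]
finger_gap: 25.2
```

drive_tool --steps '[{"x":0,"y":0,"z":-0.01,"roll":0,"grip":-0.4},{"x":0,"y":0,"z":-0.02,"roll":0,"grip":-0.4},{"x":0,"y":0,"z":-0.03,"roll":0,"grip":-0.4},{"x":0,"y":0,"z":-0.03,"roll":0,"grip":0},{"x":0,"y":0,"z":-0.01,"roll":0,"grip":0.5}]'

```text
t: 13.0
position: [649.4, 29.8, 134.0]
tool_rot: [0.997, 0.077, -0.032, -0.001]
ft_force: [0.3, 0.6, 0.4]
finger_gap: 53.7
```

```bash
python3 -c "
from h import *
to(577,205,-26+0)
print(monitor.get_obs()['tool_rot'][2]*1000)
cv2.imwrite('pics/w6.png',viewer.capture('wrist')[:,:,::-1]); np.save('w6.npy',viewer.camera_params('wrist'))"
```

```text
pos [649.4  29.8 134. ] yaw 8.8 gap 53.7 t 13.00 F [0.3 0.6 0.4] -> tool x -44.7 y -184.2 roll 34.8
-31.960747022242707
```

View pics/w6.png

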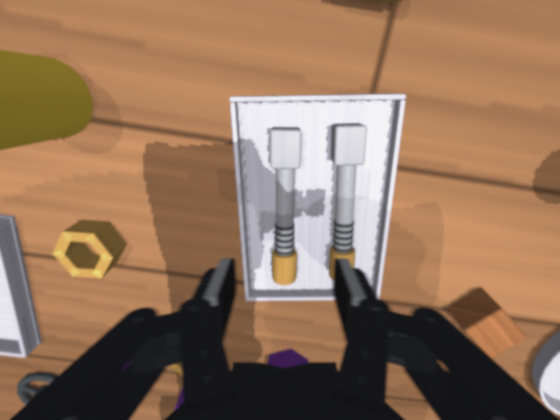

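Both spindles lie flat, side by side, in the long tray. Nut 2 is at (84,254) and I go there next.

drive_tool --steps '[{"x":-0.009,"y":-0.03,"z":0,"roll":0,"grip":0.8},{"x":-0.009,"y":-0.03,"z":0,"roll":0,"grip":0.8},{"x":-0.009,"y":-0.03,"z":0,"roll":0,"grip":0.8},{"x":-0.009,"y":-0.03,"z":0,"roll":0,"grip":0.8},{"x":-0.009,"y":-0.03,"z":0,"roll":0,"grip":0.8}]'

```text
t: 13.55
position: [581.9, 167.8, 135.9]
tool_rot: [0.997, 0.071, -0.032, 0.001]
ft_force: [0.4, 0.7, 1.0]
finger_gap: 77.0
```

drive_tool --steps '[{"x":-0.0,"y":-0.03,"z":0,"roll":0,"grip":0.8},{"x":0,"y":0,"z":0,"roll":-8.4,"grip":0.8},{"x":0,"y":0,"z":0,"roll":-8.4,"grip":0.8},{"x":0,"y":0,"z":0,"roll":-8.4,"grip":0.8},{"x":0,"y":0,"z":0,"roll":0,"grip":0.8}]'

```text
t: 14.05
position: [571.0, 206.4, 132.4]
tool_rot: [0.955, 0.295, -0.034, -0.008]
ft_force: [-0.0, 0.8, -0.1]
finger_gap: 77.0
```

```bash
cat > nut.py <<'E'
from h import *
import sys
X,Y,n=float(sys.argv[1]),float(sys.argv[2]),sys.argv[3]
p=viewer.camera_params('wrist'); im=viewer.capture('wrist')[:,:,::-1]; cv2.imwrite(f'pics/{n}.png',im)
H,S,V=cv2.split(cv2.cvtColor(im,cv2.COLOR_BGR2HSV)); to(X,Y,34)
print("qz %.3f"%monitor.get_obs()['tool_rot'][2])
m=((H>17)&(H<32)&(S>110)&(V>90)).astype(np.uint8)
cs,hi=cv2.findContours(m,cv2.RETR_CCOMP,cv2.CHAIN_APPROX_NONE)
for c,h in zip(cs,hi[0]):
    a=cv2.contourArea(c)
    if a<100: continue
    w=ray(p,c[:,0],26).astype(np.float32); r=cv2.minAreaRect(w)
    print("hole" if h[3]>=0 else "outer",cen(c),a,"world",cen((w*100).astype(np.int32).reshape(-1,1,2))/100,r)
E
python3 nut.py 577 205 w7
```

```text
pos [570.9 206.4 132.4] yaw 34.1 gap 76.9 t 14.10 F [-0.5  0.6 -0.9] -> tool x 4.2 y 4.6 roll 0.1
qz -0.034
outer [311.1 335.9] 2000.5 world [469.7 109.7] ((470.4975280761719, 109.74559783935547), (69.13468170166016, 49.63179397583008), 36.678279876708984)
outer [505.6 314.4] 722.0 world [599.9 -20.8] ((600.673828125, -19.679353713989258), (32.88990783691406, 30.82183837890625), 8.98051643371582)
outer [457.5 295.5] 711.5 world [589.1  30.9] ((589.6234130859375, 31.191335678100586), (30.964916229248047, 28.757564544677734), 3.3664591312408447)
outer [296.7 202.1] 2677.0 world [578.4 204.1] ((578.17529296875, 204.3131103515625), (56.1269416809082, 45.27090835571289), 34.237396240234375)
hole [296.6 200.5] 632.0 world [580.2 205.5] ((580.1878662109375, 205.4870147705078), (22.895668029785156, 26.502405166625977), 0.26819711923599243)
outer [399.9  43.5] 10572.5 world [709.9 212.9] ((712.330078125, 208.82400512695312), (51.991241455078125, 100.95568084716797), 33.820308685302734)
```

View pics/w7.png

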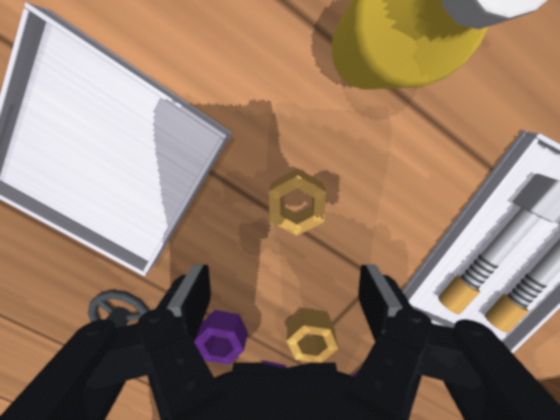

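The nut's flats face the jaws (hole at (297,200)), and its centre is near (578.5,204.8). I'll descend, allowing for the pitch.

drive_tool --steps '[{"x":0.012,"y":0.01,"z":0.01,"roll":0,"grip":0.8},{"x":0,"y":0,"z":0.025,"roll":0,"grip":0.8},{"x":0,"y":0,"z":0.025,"roll":0,"grip":0.8},{"x":0,"y":0,"z":0.02,"roll":0,"grip":0.8},{"x":0,"y":0,"z":0,"roll":0,"grip":0.8}]'

```text
t: 14.6
position: [581.5, 202.9, 48.3]
tool_rot: [0.959, 0.281, -0.034, -0.007]
ft_force: [-0.1, 0.2, -0.4]
finger_gap: 77.2
```

```bash
python3 -c "
from h import *
to(580,205,34)"
```

```text
pos [581.5 202.9  48.3] yaw 32.6 gap 77.2 t 14.60 F [-0.1  0.2 -0.4] -> tool x -0.2 y -2.6 roll -1.4
```

drive_tool --steps '[{"x":0,"y":-0.002,"z":0.01,"roll":-1.4,"grip":0.8},{"x":0,"y":0,"z":0.01,"roll":0,"grip":0.8},{"x":0,"y":0,"z":0.004,"roll":0,"grip":0.6},{"x":0,"y":0,"z":0,"roll":0,"grip":0.2},{"x":0,"y":0,"z":0,"roll":0,"grip":-0.5}]'

```text
t: 15.1
position: [580.0, 205.0, 25.2]
tool_rot: [0.956, 0.291, -0.033, -0.007]
ft_force: [1.4, 0.3, -1.1]
finger_gap: 44.9
```

drive_tool --steps '[{"x":0,"y":0,"z":0,"roll":0,"grip":-1},{"x":0,"y":0,"z":0,"roll":0,"grip":-1},{"x":0,"y":0,"z":0,"roll":0,"grip":-1},{"x":0,"y":0,"z":0,"roll":0,"grip":-1},{"x":0,"y":0,"z":0,"roll":0,"grip":-1}]'

```text
t: 15.6
position: [580.6, 205.0, 26.1]
tool_rot: [0.956, 0.29, -0.032, -0.007]
ft_force: [-0.1, 0.6, -1.2]
finger_gap: 44.7
```

```bash
python3 -c "
from h import *
to(580,205,34)"
```

```text
pos [580.6 205.   26.1] yaw 33.8 gap 44.7 t 15.60 F [-0.1  0.6 -1.2] -> tool x -0.4 y -0.3 roll -0.2
```

drive_tool --steps '[{"x":0,"y":0,"z":-0.02,"roll":0,"grip":-1},{"x":0,"y":0,"z":-0.035,"roll":0,"grip":-1},{"x":0,"y":0,"z":-0.035,"roll":0,"grip":-1},{"x":0,"y":0,"z":0,"roll":0,"grip":-1},{"x":0.009,"y":-0.025,"z":0,"roll":0,"grip":-1}]'

```text
t: 16.1
position: [580.9, 225.9, 117.5]
tool_rot: [0.957, 0.287, -0.034, -0.005]
ft_force: [-0.2, -1.1, -2.0]
finger_gap: 44.4
```

drive_tool --steps '[{"x":0.009,"y":-0.025,"z":0,"roll":0,"grip":-1},{"x":0.009,"y":-0.025,"z":0,"roll":0,"grip":-1},{"x":0.009,"y":-0.025,"z":0,"roll":0,"grip":-1},{"x":0.009,"y":-0.025,"z":0,"roll":0,"grip":-1},{"x":0,"y":0,"z":0,"roll":0,"grip":-1}]'

```text
t: 16.6
position: [552.1, 335.5, 115.2]
tool_rot: [0.957, 0.288, -0.035, -0.006]
ft_force: [-0.5, 0.7, -1.8]
finger_gap: 44.4
```

```bash
python3 - <<'E'
from h import *
to(546,360,34); print(monitor.get_obs()['tool_rot']*1000)
p=viewer.camera_params('wrist'); im=viewer.capture('wrist')[:,:,::-1]; cv2.imwrite('pics/w8.png',im);np.save('w8.npy',p)
E
```

```text
pos [552.1 335.5 115.2] yaw 33.5 gap 44.4 t 16.60 F [-0.5  0.7 -1.8] -> tool x 8.4 y -23.8 roll -0.5
[956.9 288.1 -35.4  -6.2]
```

View pics/w8.png

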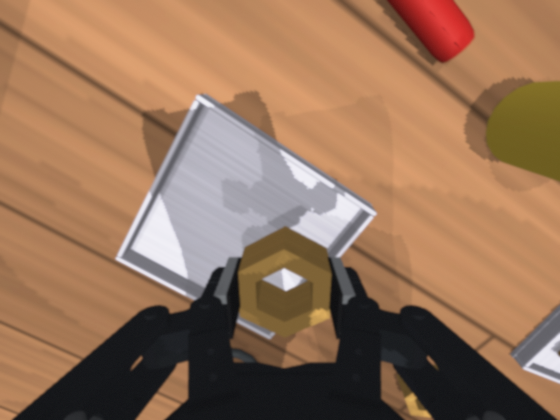

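The nut is held. The square tray's rim corners are at (200,95), (376,212), (272,338) and (118,259).

```bash
python3 - <<'E'
from h import *
p=np.load('w8.npy',allow_pickle=True).item()
q=ray(p,[[200,95],[376,212],[272,338],[118,259]],22); print(q,q.mean(0),np.hypot(*(np.roll(q,1,0)-q).T)); c=q.mean(0)
to(c[0]+35,c[1])
E
```

```text
[[591.4 434.7]
 [592.1 280.7]
 [437.  277.6]
 [435.  433.6]] [513.9 356.6] [156.4 154.  155.1 156. ]
pos [553.  332.9 114.8] yaw 33.4 gap 45.0 t 16.65 F [ 0.7 -0.8 -2.6] -> tool x 9.6 y -22.1
```

drive_tool --steps '[{"x":0.015,"y":-0.021,"z":0.0,"roll":0,"grip":-1},{"x":0,"y":0,"z":0.02,"roll":0,"grip":-1},{"x":0,"y":0,"z":0.02,"roll":0,"grip":-1},{"x":0,"y":0,"z":0.015,"roll":0,"grip":-1},{"x":0,"y":0,"z":0,"roll":0,"grip":-1}]'

```text
t: 17.15
position: [551.5, 352.5, 54.8]
tool_rot: [0.958, 0.285, -0.037, -0.002]
ft_force: [0.3, -0.6, -2.0]
finger_gap: 44.9
```

```bash
python3 -c "
from h import *
to(550,358.5,34)"
```

```text
pos [551.5 352.5  54.8] yaw 33.1 gap 44.9 t 17.15 F [ 0.3 -0.6 -2. ] -> tool x 2.0 y -5.9 roll -0.9
```

drive_tool --steps '[{"x":0.002,"y":-0.005,"z":0.008,"roll":0,"grip":-1},{"x":0,"y":0,"z":0.007,"roll":0,"grip":-1},{"x":0,"y":0,"z":0.005,"roll":0,"grip":-1},{"x":0,"y":0,"z":0.001,"roll":0,"grip":-1},{"x":0,"y":0,"z":0,"roll":0,"grip":-1}]'

```text
t: 17.65
position: [550.5, 356.1, 33.3]
tool_rot: [0.958, 0.284, -0.036, -0.002]
ft_force: [-0.3, 1.3, -1.6]
finger_gap: 44.3
```

```bash
python3 -c "
from h import *
to(550,358.5,34)"
```

```text
pos [550.5 356.1  33.3] yaw 33.0 gap 44.3 t 17.65 F [-0.3  1.3 -1.6] -> tool x 0.9 y -2.2 roll -1.0
```

drive_tool --steps '[{"x":0,"y":0,"z":0.003,"roll":0,"grip":-1},{"x":0,"y":0,"z":0.001,"roll":0,"grip":-1},{"x":0,"y":0,"z":0,"roll":0,"grip":-1},{"x":0,"y":0,"z":0,"roll":0,"grip":0.3},{"x":0,"y":0,"z":0,"roll":0,"grip":0.3}]'

```text
t: 18.15
position: [551.1, 356.7, 30.7]
tool_rot: [0.958, 0.284, -0.035, -0.002]
ft_force: [-0.3, -0.4, 0.3]
finger_gap: 55.3
```

drive_tool --steps '[{"x":0,"y":0,"z":0,"roll":0,"grip":0.3},{"x":0,"y":0,"z":-0.015,"roll":0,"grip":0.3},{"x":0,"y":0,"z":-0.03,"roll":0,"grip":0.3},{"x":0,"y":0,"z":-0.04,"roll":0,"grip":0.3},{"x":0,"y":0,"z":-0.02,"roll":0,"grip":0.8}]'

```text
t: 18.65
position: [557.2, 357.8, 139.2]
tool_rot: [0.958, 0.284, -0.037, -0.002]
ft_force: [1.0, 0.3, 0.1]
finger_gap: 68.3
```

```bash
python3 -c "
from h import *
to(462,104.5,0)
cv2.imwrite('pics/w9.png',viewer.capture('wrist')[:,:,::-1])"
```

```text
pos [557.2 357.8 139.2] yaw 33.0 gap 68.3 t 18.65 F [1.  0.3 0.1] -> tool x -217.9 y 160.5 roll 33.0
```

drive_tool --steps '[{"x":0,"y":0,"z":0,"roll":8.3,"grip":0.8},{"x":0,"y":0,"z":0,"roll":8.3,"grip":0.8},{"x":0,"y":0,"z":0,"roll":8.3,"grip":0.8},{"x":0,"y":0,"z":0,"roll":8.3,"grip":0.8},{"x":-0.01,"y":0.026,"z":0,"roll":0,"grip":0.8}]'

```text
t: 19.2
position: [549.1, 337.7, 151.4]
tool_rot: [0.999, -0.011, -0.03, 0.003]
ft_force: [0.2, -0.5, 1.3]
finger_gap: 76.6
```

drive_tool --steps '[{"x":-0.01,"y":0.028,"z":0,"roll":0,"grip":0.8},{"x":-0.01,"y":0.028,"z":0,"roll":0,"grip":0.8},{"x":-0.01,"y":0.028,"z":0,"roll":0,"grip":0.8},{"x":-0.01,"y":0.028,"z":0,"roll":0,"grip":0.8},{"x":-0.01,"y":0.028,"z":0,"roll":0,"grip":0.8}]'

```text
t: 19.7
position: [494.4, 196.8, 160.2]
tool_rot: [1.0, -0.009, -0.028, 0.001]
ft_force: [-0.0, -0.4, 0.7]
finger_gap: 76.9
```

drive_tool --steps '[{"x":-0.01,"y":0.028,"z":0,"roll":0,"grip":0.8},{"x":-0.01,"y":0.028,"z":0,"roll":0,"grip":0.8},{"x":-0.01,"y":0.02,"z":0,"roll":0,"grip":0.8},{"x":0,"y":0,"z":0,"roll":0,"grip":0.8},{"x":0,"y":0,"z":0,"roll":0,"grip":0.8}]'

```text
t: 20.2
position: [461.4, 114.8, 167.4]
tool_rot: [1.0, -0.012, -0.025, 0.001]
ft_force: [-0.2, 0.9, 0.6]
finger_gap: 76.8
```

```bash
sed -i 's/to(X,Y,34)/to(X,Y,float(sys.argv[4]))/' nut.py; python3 nut.py 463 104.5 w10 0; python3 -c "
import cv2,numpy as np
a=cv2.imread('pics/w9.png');b=cv2.imread('pics/w10.png')
cv2.imwrite('pics/v10.png',np.hstack([a[:,80:440],b[:,80:500]]))"
```

```text
pos [461.5 114.9 167.3] yaw -1.3 gap 76.7 t 20.25 F [ 0.1  0.1 -0.1] -> tool x 1.8 y 10.3 roll -1.3
qz -0.025
outer [296.6 191.4] 2029.5 world [465.  103.4] ((465.2724304199219, 102.67762756347656), (45.610130310058594, 54.888797760009766), 87.9343032836914)
hole [296.3 190.5] 516.5 world [466.6 103.7] ((466.41668701171875, 103.68930053710938), (24.44934844970703, 24.583192825317383), 44.756858825683594)
outer [ 16.7 103.9] 1348.5 world [547.2 338.1] ((542.3031005859375, 335.2419738769531), (35.064449310302734, 52.217376708984375), 69.37832641601562)
outer [395.4  40.2] 1092.5 world [587.6  25.2] ((587.6694946289062, 25.38465690612793), (29.124679565429688, 21.639575958251953), 7.5199480056762695)
outer [463.2  22.6] 1249.0 world [598.4 -25.6] ((598.5429077148438, -25.44556999206543), (28.86294937133789, 24.138944625854492), 12.305890083312988)
```

View pics/v10.png

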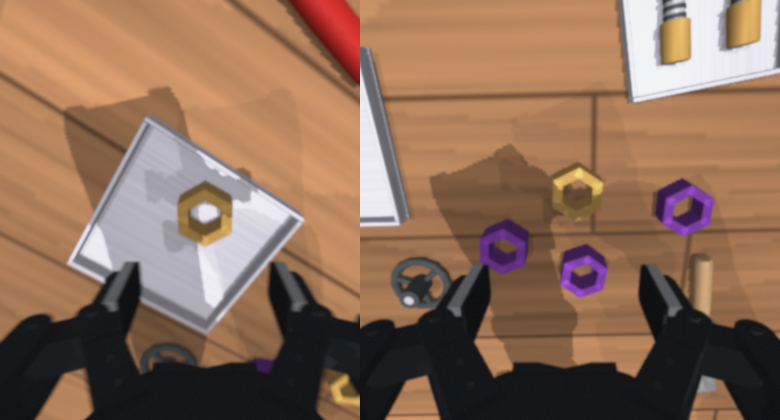

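Left panel: nut 2 lies in the square tray. Right panel: the yellow nut is at (577,190), its flats facing the jaws and clear of the purple nuts.

drive_tool --steps '[{"x":0.01,"y":0.01,"z":0.01,"roll":-1.3,"grip":0.8},{"x":0,"y":0,"z":0.035,"roll":0,"grip":0.8},{"x":0,"y":0,"z":0.035,"roll":0,"grip":0.8},{"x":0,"y":0,"z":0.03,"roll":0,"grip":0.8},{"x":0,"y":0,"z":0,"roll":0,"grip":0.8}]'

```text
t: 20.75
position: [471.5, 111.2, 56.3]
tool_rot: [1.0, 0.004, -0.02, -0.002]
ft_force: [-0.2, -0.2, 0.8]
finger_gap: 76.7
```

```bash
python3 -c "
from h import *
to(466,104,0)"
```

```text
pos [471.5 111.2  56.3] yaw 0.4 gap 76.7 t 20.75 F [-0.2 -0.2  0.8] -> tool x -5.6 y 7.2 roll 0.4
```

drive_tool --steps '[{"x":-0.005,"y":0.007,"z":0.008,"roll":0,"grip":0.8},{"x":0,"y":0,"z":0.012,"roll":0,"grip":0.8},{"x":0,"y":0,"z":0.009,"roll":0,"grip":0.8},{"x":0,"y":0,"z":0.002,"roll":0,"grip":0.7},{"x":0,"y":0,"z":0,"roll":0,"grip":0.4}]'

```text
t: 21.25
position: [469.1, 108.8, 26.9]
tool_rot: [1.0, 0.006, -0.018, -0.003]
ft_force: [-0.3, 0.3, -0.5]
finger_gap: 60.4
```

```bash
python3 -c "
from h import *
to(465.5,104,0)"
```

```text
pos [469.1 108.8  26.9] yaw 0.7 gap 60.4 t 21.25 F [-0.3  0.3 -0.5] -> tool x -3.7 y 4.8 roll 0.7
```

drive_tool --steps '[{"x":-0.003,"y":0.005,"z":0.001,"roll":0,"grip":0.4},{"x":0,"y":0,"z":0.001,"roll":0,"grip":0.2},{"x":0,"y":0,"z":0,"roll":0,"grip":-0.5},{"x":0,"y":0,"z":0,"roll":0,"grip":-1},{"x":0,"y":0,"z":0,"roll":0,"grip":-1}]'

```text
t: 21.75
position: [467.0, 103.6, 26.7]
tool_rot: [1.0, 0.006, -0.016, -0.003]
ft_force: [0.2, 0.2, -1.7]
finger_gap: 45.2
```

drive_tool --steps '[{"x":0,"y":0,"z":0,"roll":0,"grip":-1},{"x":0,"y":0,"z":0,"roll":0,"grip":-1},{"x":0,"y":0,"z":0,"roll":0,"grip":-1},{"x":0,"y":0,"z":0,"roll":0,"grip":-1},{"x":0,"y":0,"z":0,"roll":0,"grip":-1}]'

```text
t: 22.25
position: [466.7, 103.6, 26.3]
tool_rot: [1.0, 0.006, -0.017, -0.003]
ft_force: [-0.9, 0.5, -1.9]
finger_gap: 44.6
```

```bash
python3 -c "
from h import *
to(481,358.5,0)"
```

```text
pos [466.7 103.6  26.3] yaw 0.7 gap 44.6 t 22.25 F [-0.9  0.5 -1.9] -> tool x 17.2 y -254.7 roll 0.7
```

drive_tool --steps '[{"x":0,"y":0,"z":-0.02,"roll":0,"grip":-1},{"x":0,"y":0,"z":-0.035,"roll":0,"grip":-1},{"x":0,"y":0,"z":-0.035,"roll":0,"grip":-1},{"x":0.001,"y":-0.02,"z":0,"roll":0,"grip":-1},{"x":0.002,"y":-0.028,"z":0,"roll":0,"grip":-1}]'

```text
t: 22.75
position: [471.7, 147.6, 119.1]
tool_rot: [1.0, 0.002, -0.018, -0.002]
ft_force: [0.0, 0.4, -2.1]
finger_gap: 44.7
```

drive_tool --steps '[{"x":0.002,"y":-0.028,"z":0,"roll":0,"grip":-1},{"x":0.002,"y":-0.028,"z":0,"roll":0,"grip":-1},{"x":0.002,"y":-0.028,"z":0,"roll":0,"grip":-1},{"x":0.002,"y":-0.028,"z":0,"roll":0,"grip":-1},{"x":0.002,"y":-0.028,"z":0,"roll":0,"grip":-1}]'

```text
t: 23.25
position: [481.2, 291.6, 120.2]
tool_rot: [1.0, 0.001, -0.018, -0.002]
ft_force: [0.5, 0.2, -2.1]
finger_gap: 44.8
```

drive_tool --steps '[{"x":0.002,"y":-0.028,"z":0,"roll":0,"grip":-1},{"x":0.002,"y":-0.028,"z":0,"roll":0,"grip":-1},{"x":0,"y":0,"z":0,"roll":0,"grip":-1},{"x":0,"y":0,"z":0,"roll":0,"grip":-1},{"x":0,"y":0,"z":0,"roll":0,"grip":-1}]'

```text
t: 23.75
position: [482.6, 354.1, 118.8]
tool_rot: [1.0, 0.004, -0.019, -0.002]
ft_force: [-0.5, 0.3, -2.2]
finger_gap: 44.7
```

```bash
python3 -c "
from h import *
to(480,358.5,0)"
```

```text
pos [482.6 354.1 118.8] yaw 0.5 gap 44.7 t 23.75 F [-0.5  0.3 -2.2] -> tool x -2.6 y -4.4 roll 0.5
```

drive_tool --steps '[{"x":-0.001,"y":-0.005,"z":0.01,"roll":0,"grip":-1},{"x":0,"y":0,"z":0.02,"roll":0,"grip":-1},{"x":0,"y":0,"z":0.02,"roll":0,"grip":-1},{"x":0,"y":0,"z":0.01,"roll":0,"grip":-1},{"x":0,"y":0,"z":0,"roll":0,"grip":-1}]'

```text
t: 24.25
position: [480.0, 355.5, 55.7]
tool_rot: [1.0, 0.001, -0.019, -0.001]
ft_force: [0.3, -0.4, -1.4]
finger_gap: 44.8
```

drive_tool --steps '[{"x":0,"y":0,"z":0.01,"roll":0,"grip":-1},{"x":0,"y":0,"z":0.005,"roll":0,"grip":-1},{"x":0,"y":0,"z":0.004,"roll":0,"grip":-1},{"x":0,"y":0,"z":0,"roll":0,"grip":-1},{"x":0,"y":0,"z":0,"roll":0,"grip":-1}]'

```text
t: 24.75
position: [480.4, 355.5, 36.6]
tool_rot: [1.0, 0.0, -0.018, -0.002]
ft_force: [-0.4, -0.7, -0.6]
finger_gap: 45.1
```

```bash
python3 -c "
from h import *
to(480,358.5,0)
cv2.imwrite('pics/w11.png',viewer.capture('wrist')[:,:,::-1])"
```

```text
pos [480.4 355.5  36.6] yaw 0.1 gap 45.1 t 24.75 F [-0.4 -0.7 -0.6] -> tool x -0.4 y -3.0 roll 0.1
```

View pics/w11.png

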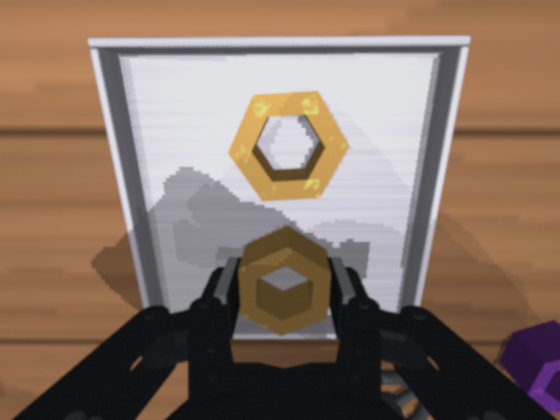

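Nut 2 lies flat at the back of the tray, and nut 1 is just above the front half. I'll lower the last 6 mm and release.

drive_tool --steps '[{"x":0,"y":0,"z":0.003,"roll":0,"grip":-1},{"x":0,"y":0,"z":0.002,"roll":0,"grip":-1},{"x":0,"y":0,"z":0.001,"roll":0,"grip":-1},{"x":0,"y":0,"z":0,"roll":0,"grip":-1},{"x":0,"y":0,"z":0,"roll":0,"grip":-1}]'

```text
t: 25.3
position: [480.6, 356.0, 31.0]
tool_rot: [1.0, 0.001, -0.017, -0.002]
ft_force: [1.0, -1.4, -2.5]
finger_gap: 44.5
```

drive_tool --steps '[{"x":0,"y":0,"z":0.001,"roll":0,"grip":-1},{"x":0,"y":0,"z":0,"roll":0,"grip":0.3},{"x":0,"y":0,"z":0,"roll":0,"grip":0.3},{"x":0,"y":0,"z":0,"roll":0,"grip":0.3},{"x":0,"y":0,"z":0,"roll":0,"grip":0.3}]'

```text
t: 25.8
position: [481.2, 356.5, 30.9]
tool_rot: [1.0, 0.001, -0.016, -0.003]
ft_force: [0.0, -0.6, 0.7]
finger_gap: 55.4
```

drive_tool --steps '[{"x":0,"y":0,"z":-0.015,"roll":0,"grip":0.3},{"x":0,"y":0,"z":-0.03,"roll":0,"grip":0.3},{"x":0,"y":0,"z":-0.04,"roll":0,"grip":0.3},{"x":0,"y":0,"z":-0.03,"roll":0,"grip":0.2},{"x":0,"y":0,"z":0,"roll":0,"grip":0}]'

```text
t: 26.3
position: [484.4, 355.5, 148.7]
tool_rot: [1.0, 0.001, -0.018, -0.002]
ft_force: [0.8, -0.1, -0.6]
finger_gap: 42.7
```

```bash
python3 -c "
from h import *
to(352,281,0)"
```

```text
pos [484.4 355.5 148.7] yaw 0.1 gap 42.7 t 26.30 F [ 0.8 -0.1 -0.6] -> tool x -132.5 y 74.4 roll 0.1
```

drive_tool --steps '[{"x":-0.026,"y":0.015,"z":0,"roll":0,"grip":0},{"x":-0.026,"y":0.015,"z":0,"roll":0,"grip":0},{"x":-0.026,"y":0.015,"z":0,"roll":0,"grip":0},{"x":-0.026,"y":0.015,"z":0,"roll":0,"grip":0},{"x":-0.026,"y":0.014,"z":0,"roll":0,"grip":0}]'

```text
t: 26.8
position: [352.9, 280.1, 150.9]
tool_rot: [1.0, -0.0, -0.016, -0.003]
ft_force: [-1.2, 0.8, -0.6]
finger_gap: 43.2
```

drive_tool --steps '[{"x":0,"y":0,"z":0,"roll":0,"grip":0},{"x":0,"y":0,"z":0,"roll":0,"grip":0},{"x":0,"y":0,"z":0,"roll":0,"grip":0},{"x":0,"y":0,"z":0,"roll":0,"grip":0},{"x":0,"y":0,"z":0,"roll":0,"grip":0}]'

```text
t: 27.3
position: [351.0, 278.8, 149.8]
tool_rot: [1.0, 0.0, -0.017, -0.002]
ft_force: [-0.1, 0.7, -0.2]
finger_gap: 42.6
```

```bash
python3 - <<'E'
from h import *
to(352,281,0); print(monitor.get_obs()['tool_rot']*1000)
p=viewer.camera_params('wrist'); im=viewer.capture('wrist')[:,:,::-1]; cv2.imwrite('pics/w12.png',im);np.save('w12.npy',p)
E
```

```text
pos [351.  278.8 149.8] yaw 0.0 gap 42.6 t 27.30 F [-0.1  0.7 -0.2] -> tool x 1.0 y -2.2 roll 0.0
[999.8   0.3 -17.3  -2.2]
```

View pics/w12.png

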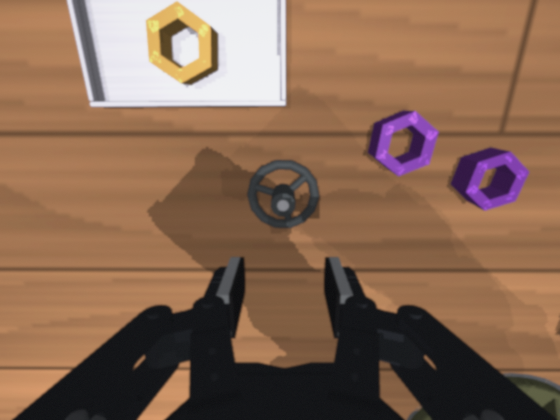

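The wheel's hub top is at (283,205) and its rim centre at (283,194). The nut in the tray lies flat.

```bash
python3 - <<'E'
from h import *
p=np.load('w12.npy',allow_pickle=True).item()
a=ray(p,[283.5,205],34)[0]; b=ray(p,[283.5,194],7)[0]; print(a,b); c=(a+b)/2; to(*c)
E
```

```text
[353.3 280.6] [354.9 280.8]
pos [351.1 278.8 149.8] yaw 0.0 gap 42.9 t 27.35 F [0.3 0.7 0.1] -> tool x 3.0 y -1.8
```

drive_tool --steps '[{"x":0.007,"y":-0.002,"z":0.01,"roll":0,"grip":0},{"x":0,"y":0,"z":0.03,"roll":0,"grip":0},{"x":0,"y":0,"z":0.03,"roll":0,"grip":0},{"x":0,"y":0,"z":0.025,"roll":0,"grip":0},{"x":0,"y":0,"z":0,"roll":0,"grip":0}]'

```text
t: 27.85
position: [359.4, 283.7, 49.8]
tool_rot: [1.0, -0.0, -0.015, -0.004]
ft_force: [-0.3, -0.1, 0.8]
finger_gap: 42.8
```

```bash
python3 -c "
from h import *
to(354,280.5,0)"
```

```text
pos [359.4 283.7  49.8] yaw -0.0 gap 42.8 t 27.85 F [-0.3 -0.1  0.8] -> tool x -5.4 y 3.2 roll -0.0
```

drive_tool --steps '[{"x":-0.005,"y":0.003,"z":0.008,"roll":0,"grip":0},{"x":0,"y":0,"z":0.006,"roll":0,"grip":0},{"x":0,"y":0,"z":0.003,"roll":0,"grip":0},{"x":0,"y":0,"z":0,"roll":0,"grip":0},{"x":0,"y":0,"z":0,"roll":0,"grip":0}]'

```text
t: 28.35
position: [356.5, 282.2, 33.2]
tool_rot: [1.0, -0.001, -0.014, -0.005]
ft_force: [-1.0, 0.2, -0.4]
finger_gap: 43.2
```

```bash
python3 -c "
from h import *
to(354,280.5,0)"
```

```text
pos [356.5 282.2  33.2] yaw -0.1 gap 43.2 t 28.35 F [-1.   0.2 -0.4] -> tool x -2.5 y 1.7 roll -0.1
```

drive_tool --steps '[{"x":-0.002,"y":0.002,"z":0.003,"roll":0,"grip":-0.2},{"x":0,"y":0,"z":0,"roll":0,"grip":-0.6},{"x":0,"y":0,"z":0,"roll":0,"grip":-1},{"x":0,"y":0,"z":0,"roll":0,"grip":-1},{"x":0,"y":0,"z":0,"roll":0,"grip":-1}]'

```text
t: 28.85
position: [355.0, 280.5, 31.3]
tool_rot: [1.0, -0.001, -0.013, -0.005]
ft_force: [0.8, 0.3, -1.6]
finger_gap: 19.1
```

drive_tool --steps '[{"x":0,"y":0,"z":0,"roll":0,"grip":-1},{"x":0,"y":0,"z":0,"roll":0,"grip":-1},{"x":0,"y":0,"z":0,"roll":0,"grip":-1},{"x":0,"y":0,"z":0,"roll":0,"grip":-1},{"x":0,"y":0,"z":-0.01,"roll":0,"grip":-1}]'

```text
t: 29.35
position: [354.7, 280.0, 40.7]
tool_rot: [1.0, -0.001, -0.014, -0.005]
ft_force: [0.3, -0.9, -1.6]
finger_gap: 18.8
```

drive_tool --steps '[{"x":0,"y":0,"z":-0.02,"roll":0,"grip":-1},{"x":0,"y":0,"z":-0.03,"roll":0,"grip":-1},{"x":0,"y":0,"z":-0.03,"roll":0,"grip":-1},{"x":0,"y":0,"z":0,"roll":0,"grip":-1},{"x":0,"y":0,"z":0,"roll":0,"grip":-1}]'

```text
t: 29.85
position: [356.8, 279.0, 126.4]
tool_rot: [1.0, -0.001, -0.014, -0.005]
ft_force: [0.2, -0.4, -1.6]
finger_gap: 18.9
```

```bash
python3 -c "
from h import *
to(510,-353)"
```

```text
pos [356.8 279.  126.4] yaw -0.1 gap 18.9 t 29.85 F [ 0.2 -0.4 -1.6] -> tool x 153.9 y 631.8
```

drive_tool --steps '[{"x":0.004,"y":0.02,"z":0,"roll":0,"grip":-1},{"x":0.007,"y":0.033,"z":0,"roll":0,"grip":-1},{"x":0.008,"y":0.033,"z":0,"roll":0,"grip":-1},{"x":0.008,"y":0.033,"z":0,"roll":0,"grip":-1},{"x":0.008,"y":0.033,"z":0,"roll":0,"grip":-1}]'

```text
t: 30.35
position: [390.2, 127.2, 121.1]
tool_rot: [1.0, 0.005, -0.016, -0.006]
ft_force: [0.8, 0.7, -0.7]
finger_gap: 18.7
```

drive_tool --steps '[{"x":0.008,"y":0.033,"z":0,"roll":0,"grip":-1},{"x":0.008,"y":0.033,"z":0,"roll":0,"grip":-1},{"x":0.008,"y":0.033,"z":0,"roll":0,"grip":-1},{"x":0.008,"y":0.033,"z":0,"roll":0,"grip":-1},{"x":0.008,"y":0.033,"z":0,"roll":0,"grip":-1}]'

```text
t: 30.85
position: [429.6, -44.3, 114.0]
tool_rot: [1.0, 0.006, -0.02, -0.006]
ft_force: [0.2, 0.4, -0.9]
finger_gap: 18.8
```

drive_tool --steps '[{"x":0.008,"y":0.033,"z":0,"roll":0,"grip":-1},{"x":0.008,"y":0.033,"z":0,"roll":0,"grip":-1},{"x":0.008,"y":0.033,"z":0,"roll":0,"grip":-1},{"x":0.008,"y":0.033,"z":0,"roll":0,"grip":-1},{"x":0,"y":0,"z":0,"roll":0,"grip":-1}]'

```text
t: 31.35
position: [461.2, -186.2, 106.0]
tool_rot: [1.0, 0.003, -0.023, -0.006]
ft_force: [-0.9, -0.0, -1.4]
finger_gap: 18.7
```

```bash
python3 -c "
from h import *
to(510,-353)"
```

```text
pos [ 461.2 -186.2  106. ] yaw 0.3 gap 18.7 t 31.35 F [-0.9 -0.  -1.4] -> tool x 47.8 y 167.1
```

drive_tool --steps '[{"x":0.01,"y":0.033,"z":-0.003,"roll":0,"grip":-1},{"x":0.01,"y":0.033,"z":-0.003,"roll":0,"grip":-1},{"x":0.01,"y":0.033,"z":0,"roll":0,"grip":-1},{"x":0.01,"y":0.033,"z":0,"roll":0,"grip":-1},{"x":0.005,"y":0.02,"z":0,"roll":0,"grip":-1}]'

```text
t: 31.85
position: [505.8, -336.6, 101.7]
tool_rot: [1.0, 0.006, -0.028, -0.01]
ft_force: [-0.2, 0.8, -1.0]
finger_gap: 18.7
```

drive_tool --steps '[{"x":0,"y":0,"z":0,"roll":0,"grip":-1},{"x":0,"y":0,"z":0,"roll":0,"grip":-1},{"x":0,"y":0,"z":0,"roll":0,"grip":-1},{"x":0,"y":0,"z":0,"roll":0,"grip":-1},{"x":0,"y":0,"z":0,"roll":0,"grip":-1}]'

```text
t: 32.35
position: [504.0, -334.4, 97.7]
tool_rot: [0.999, 0.006, -0.031, -0.012]
ft_force: [0.5, 0.4, -2.4]
finger_gap: 19.0
```

```bash
python3 - <<'E'
from h import *
to(510,-353,0); print(monitor.get_obs()['tool_rot']*1000)
p=viewer.camera_params('wrist'); im=viewer.capture('wrist')[:,:,::-1]; cv2.imwrite('pics/w13.png',im);np.save('w13.npy',p)
E
```

```text
pos [ 504.  -334.4   97.7] yaw 0.7 gap 19.0 t 32.35 F [ 0.5  0.4 -2.4] -> tool x 5.8 y 18.7 roll 0.7
[999.4   6.  -31.2 -11.6]
```

View pics/w13.png

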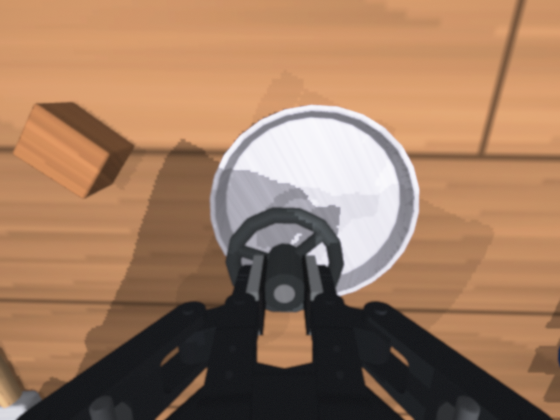

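The wheel is held level, and the pan's rim ellipse spans columns 210–419 and rows 105–296, so the wheel must go further right.

```bash
python3 - <<'E'
from h import *
p=np.load('w13.npy',allow_pickle=True).item()
q=ray(p,[[210,200],[419,200],[315,105],[315,296]],20); print(q,(q[0]+q[1])/2,(q[2]+q[3])/2)
to(513,-354.5)
E
```

```text
[[ 520.2 -278.2]
 [ 523.4 -427.3]
 [ 585.7 -350.5]
 [ 438.1 -358.1]] [ 521.8 -352.7] [ 511.9 -354.3]
pos [ 504.1 -334.3   97.8] yaw 0.7 gap 18.5 t 32.40 F [-0.5  0.2 -2.1] -> tool x 8.7 y 20.3
```

drive_tool --steps '[{"x":0.005,"y":0.01,"z":0,"roll":0,"grip":-1},{"x":0.005,"y":0.01,"z":0,"roll":0,"grip":-1},{"x":0,"y":0,"z":0.015,"roll":0,"grip":-1},{"x":0,"y":0,"z":0.015,"roll":0,"grip":-1},{"x":0,"y":0,"z":0,"roll":0,"grip":-1}]'

```text
t: 32.9
position: [515.5, -357.6, 67.3]
tool_rot: [1.0, 0.006, -0.029, -0.01]
ft_force: [-0.0, -0.3, -1.4]
finger_gap: 18.8
```

```bash
python3 -c "
from h import *
to(511,-353)"
```

```text
pos [ 515.5 -357.6   67.3] yaw 0.7 gap 18.8 t 32.90 F [-0.  -0.3 -1.4] -> tool x -4.4 y -4.7
```

drive_tool --steps '[{"x":-0.002,"y":-0.004,"z":0.01,"roll":0,"grip":-1},{"x":0,"y":0,"z":0.01,"roll":0,"grip":-1},{"x":0,"y":0,"z":0.005,"roll":0,"grip":-1},{"x":0,"y":0,"z":0.001,"roll":0,"grip":-1},{"x":0,"y":0,"z":0,"roll":0,"grip":-1}]'

```text
t: 33.4
position: [512.6, -354.3, 40.4]
tool_rot: [1.0, 0.006, -0.029, -0.01]
ft_force: [-0.4, -1.2, -0.6]
finger_gap: 19.0
```

```bash
python3 -c "
from h import *
to(511,-353)"
```

```text
pos [ 512.6 -354.3   40.4] yaw 0.7 gap 19.0 t 33.40 F [-0.4 -1.2 -0.6] -> tool x -1.6 y -1.3
```

drive_tool --steps '[{"x":0,"y":0,"z":0.003,"roll":0,"grip":-1},{"x":0,"y":0,"z":0.001,"roll":0,"grip":-1},{"x":0,"y":0,"z":0.001,"roll":0,"grip":-1},{"x":0,"y":0,"z":0,"roll":0,"grip":-1},{"x":0,"y":0,"z":0,"roll":0,"grip":-1}]'

```text
t: 33.9
position: [513.1, -354.6, 36.3]
tool_rot: [1.0, 0.006, -0.028, -0.009]
ft_force: [-0.3, -0.3, -1.4]
finger_gap: 18.9
```

drive_tool --steps '[{"x":0,"y":0,"z":0.001,"roll":0,"grip":-1},{"x":0,"y":0,"z":0,"roll":0,"grip":-0.4},{"x":0,"y":0,"z":0,"roll":0,"grip":-0.1},{"x":0,"y":0,"z":0,"roll":0,"grip":0},{"x":0,"y":0,"z":0,"roll":0,"grip":0}]'

```text
t: 34.4
position: [513.5, -354.9, 36.1]
tool_rot: [1.0, 0.006, -0.027, -0.008]
ft_force: [0.1, -0.2, -0.3]
finger_gap: 42.3
```

drive_tool --steps '[{"x":0,"y":0,"z":-0.015,"roll":0,"grip":0},{"x":0,"y":0,"z":-0.03,"roll":0,"grip":0},{"x":0,"y":0,"z":-0.04,"roll":0,"grip":0},{"x":0,"y":0,"z":-0.04,"roll":0,"grip":0},{"x":0,"y":0,"z":-0.03,"roll":0,"grip":0}]'

```text
t: 34.9
position: [519.7, -355.9, 190.4]
tool_rot: [0.999, 0.006, -0.032, -0.012]
ft_force: [0.3, -0.8, -0.8]
finger_gap: 43.1
```

drive_tool --steps '[{"x":-0.03,"y":0.03,"z":-0.01,"roll":0,"grip":0},{"x":-0.03,"y":0.03,"z":-0.01,"roll":0,"grip":0},{"x":-0.03,"y":0.03,"z":-0.01,"roll":0,"grip":0},{"x":-0.03,"y":0.03,"z":-0.01,"roll":0,"grip":0},{"x":0,"y":0,"z":0,"roll":0,"grip":0}]'

```text
t: 35.4
position: [404.0, -482.4, 242.7]
tool_rot: [1.0, 0.009, -0.027, -0.008]
ft_force: [-0.3, -1.2, 0.4]
finger_gap: 42.6
```

```bash
python3 - <<'E'
from h import *
to(511,-353)
for n in ('top','wrist'): cv2.imwrite(f'pics/f_{n}.png',viewer.capture(n)[:,:,::-1])
t=cv2.imread('pics/f_top.png'); w=cv2.imread('pics/f_wrist.png')
cv2.imwrite('pics/f.png',np.vstack([cv2.resize(t[80:320,70:500],(700,300+90)),np.pad(cv2.resize(w,(280,210)),((0,0),(0,420),(0,0)))]))
E
```

```text
pos [ 404.  -482.4  242.7] yaw 1.0 gap 42.6 t 35.40 F [-0.3 -1.2  0.4] -> tool x 109.3 y -127.4
```

View pics/f.png

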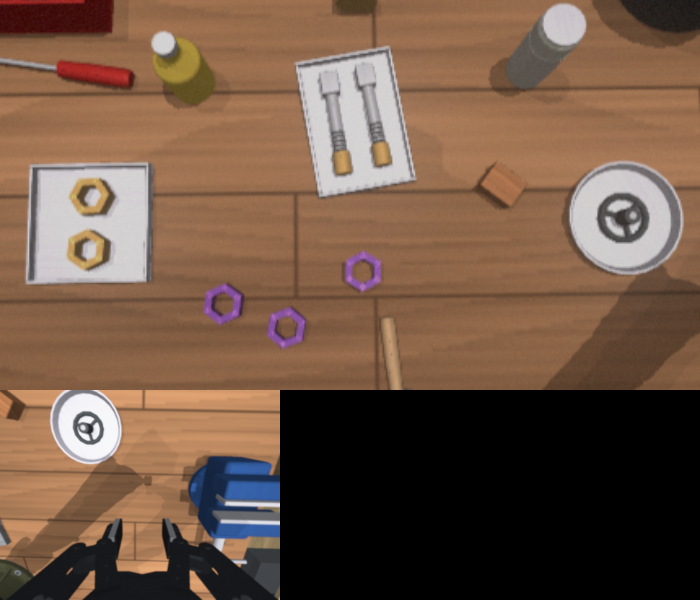

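All five parts lie flat in their trays: the nuts at (90,195) and (88,249), the spindles at (335,122) and (372,115), and the wheel, hub up, at (623,217). The bottle and can are upright and the arm is clear, so I'll hand in.

```bash
python3 -c "
from plant import ticket; print(ticket.close_job())"
```

```text
the job is handed in; nothing more can be done
None
```

I sorted all five parts and handed the job in at about 35.5 s. The hand-in gives no verdict, so success rests on my own checks.

- **Final pictures:** the last top and wrist views, judged by eye, show both spindles side by side in the long tray. Both yellow nuts are apart in the square tray, and the handwheel is hub up near the middle of the round pan. I did not measure the final poses numerically.
- **Bystanders:** the oil bottle and the spray can still stand, the purple nuts were left alone, and the gripper is clear of everything.
- **Tool tilt:** the tool drifted up to about 4° off vertical during the job, and I allowed for it when lowering parts. Each part settled flat when released.
- **Grip readings:** the finger gap read 1–3 mm under the nominal size on every grip, but the wrist force showed each part was held.

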